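# Index a lathe spindle by its clicks and lock it with the index pin

## Robot

A 6-joint arm with a two-finger parallel gripper is mounted at the origin on the work surface. World frame = base frame: x ahead of the robot, y to its left, z up, the work surface at z = 0. Lengths are in m, angles in degrees, forces in N, time in s.
With the tool pointing down it reaches from about 0.375 to 0.9 m from the base axis. Payload 3.1 kg.
Tool frame: the origin (TCP) lies at the very end of the fingers, on their centre line; the grasp point (between the pads) lies 19 mm behind it; z points along the fingers, y is the direction in which the jaws open and shut (so a half turn about z gives the same grasp; the last joint's range is limited). The gripper opens to 87 mm and grips with 3 to 60 N. Pads are 19 mm wide; open, the fingers measure 117 mm over their backs; the gripper's body (75 mm by 190 mm) begins 51 mm behind the grasp point.
Start: joints at [-85.972, 30.224, 82.088, -0, 67.689, -10.227], TCP at [0.154, -0.606, 0.223] pointing down, gripper open.
Joint ranges: [-176.69, 176.69], [-43.24, 126.21], [12.49, 139.97], [-82, 262], [0, 151.66], [-163.58, 163.58]. Speed limits (degrees/s): [159.86, 159.86, 180, 180, 180, 180].

## Interface

Orientations are given as a 3x3 rotation matrix whose columns are the frame's x, y, z axes.
In Python, from rig import readout, capture, camera_model, bot, spot_in, regions_of gives the robot as it stands.
- The arm moves only by the tool send_rows, never from a script. Its argument "moves" is a list that holds one entry, the list of rows, each a list of 7 numbers: the turn, a rotation vector about the tool's x, y, z in degrees, then the shift along the tool's x, y, z in cm, then the opening, from -1 (shut) to 1 (fully open). A call has exactly 5 rows; each row shifts and turns the commanded pose from where the row before left it, along the tool's axes as they then stand; what a row does not reach is not made up. A row lasts 1/10 s, in which the tool goes at most 50 mm and 8.59 degrees, less where a joint would pass 70% of its speed; a pose out of reach is approached as far as the arm can. A call with a gripper value outside its range is refused whole. The fingers move at their own pace and stop on an object; the grip force is fixed at half the most. Time passes only in rows, so rows that do not move let the fingers close, or fill a call up. It gives the time, the measured TCP pose, the force and the opening at its end, in the units of the state.
- readout.read_state(): the state, without advancing time (a new reading comes with each control period).
- capture(name): name is "scene" or "top" or "wrist"; returns the picture (400x640x3 uint8, blue, green, red); there is no depth.
- camera_model(name): a dict with "camera_matrix" (3x3 intrinsics, pixels), "pose" (4x4, takes a point from camera to world coordinates). Camera axes: x right, y up, looking along -z (the intrinsics and any distortion apply to the point x, -y, -z); pixel columns grow to the right and rows downward; lengths in m; the calibration is good to about 2 mm. The wrist camera is an equidistant fisheye: a pixel r from the principal point sees the ray r / f radians off the axis. A picture is of the moment at which its call begins: read the wrist's pose just before it. camera_model takes no time and is no camera call; for the wrist camera it gives the pose at the moment of the call.
- bot.hand_in(): hands the job in, once; it reports no verdict.
Trained networks look in the newest picture that a camera, given by its name, has taken for a name from the list of things; names that differ only in an ending like _2 or _b are one class to them, and where a whole thing is asked for, a point or a joint stands for the part that bears it (a point fixed in the world has none). Each returns a list of dicts, best first, with "p" (0 to 1); they miss things now and then, are a little off and sometimes report something else, mostly with a low value. They report only what shows in the picture. A call takes as long as a camera call.
- spot_in(camera, thing): "location" ([x, y, z] in m, in world coordinates, good to about 4 mm: the middle of the surface that is visible of it).
- regions_of(camera, thing): "mask" (400x640 bool, what is visible of it).
The state is a dict: "time_s": time; "joint_positions": joint angles; "qvel": joint speeds; "tau": joint torques, N m; "position": TCP position; "tcp_rot": TCP orientation; "force": force on the tool from outside, world axes, zero at the start; "moment": the same for the moment, N m; "opening": opening from 0.0 (shut) to 1.0 (fully open).
Only numpy, scipy, OpenCV 4.12 (cv2) and the standard library are available. Lean on these libraries where they do the work, as an engineer would, in place of code of your own. Each camera call takes 0.05 s, during which the arm holds its last target. There are 200 camera calls.

## Task

Index the wood lathe for the next flute: turn the black handwheel on the end of the headstock click by click, its top coming towards the robot, until its yellow line stands straight up in line with the yellow line on top of the headstock, without running past it. Then take the red-headed index pin from the wooden rack and set it in the bronze hole on top of the headstock and press it fully home, with a firm push of about 12 N but never forcing it (20 N at most), so that it locks the spindle there, and let go. Leave everything else where it is.

Things in the scene. Friction and masses are not known exactly. Their poses are not given: they have to be found in the camera images.
- lathe: Grey bench wood lathe, 740 mm long, bolted down. Origin on the bench plumb below the pin hole; x points away from the operator, y along the spindle to the handwheel, z up. Spindle axis at height 187 mm. Headstock x -65 to 65, y -100 to 75 mm, flat top at 245 mm; in front of it a control box to x = -95 mm, height 195 mm. Nothing on the lathe but the bronze block and the seated pin is higher than 260 mm.
- wheel_centre (a point): Centre of the black handwheel, on the spindle axis: a solid flat-faced disc, radius 55 mm, 18 mm thick, axis along the lathe's y. A boss of radius 22 mm stands 10 mm out of its outer face; the bare neck to the headstock, 33 mm thick, leaves a 45 mm gap for a finger. The rim is free all round and can be pinched across its thickness from above.
- spindle: The turning part: handwheel, toothed index wheel, drive centre and pale wooden workpiece. Origin on its axis under the pin hole, y along the axis, z towards the yellow line. It has 24 detents, 15 degrees apart (14.4 mm at the rim of the handwheel): a spring ball holds it in each. Leaving one takes about 10 N at the rim; past half way it snaps forward into the next by itself. Otherwise it turns with little friction.
- yellow_line (a point): Middle of the yellow line across the handwheel's rim, 55 mm from the axis (thin white lines mark the other clicks). It starts 3 to 7 clicks (45 to 105 degrees) short of upright, on the side away from the robot (the lathe's +x), in a click or nearly so. It must come up over that side, the top of the wheel moving towards the robot (the lathe's -x).
- line_point (a point): Where the yellow line has to end: the top of the rim, 55 mm above the wheel's centre, in line with the yellow line painted along the top of the headstock.
- pin_hole (a point): Centre of the mouth of the vertical pin hole, in a bronze block 36 by 40 mm, 13 mm above the headstock's flat top (height 258 mm). Hole 11 mm wide, 1 mm chamfer, 22 mm deep; right below are the index wheel's rounded teeth, with a 7 mm gap under the hole at every click. The pin's tip passes between two teeth; off a click it stops on a tooth, the head about 7 mm high.
- index_pin: Index pin, upright in any one of the rack's three holes. Steel shank 10 mm thick with a 5 mm pointed tip 10 mm long below a step with a 0.8 mm chamfer; round red plastic head 25 mm across, 24 mm tall. Origin at the tip, z along the pin to the head, which runs from z = 32 to 56 mm. 36 to 63 g.
- pin_shoulder (a point): On the pin's axis at the underside of the red head, 32 mm above the tip. Pushed home, the head sits on the bronze block and this point lies at the mouth of the hole; everything there is rigid, so the force climbs steeply once the head touches.
- pin_rack: Dark wooden block bolted to the bench, 56 mm (x) by 150 mm (y), 90 mm tall; origin at the centre of its underside. Three holes 11.5 mm wide, 36 mm deep, in its top at y = -45, 0 and 45 mm; heads rest on its top. The pin stands in one, the drive centre and tommy bar in the others, so pinch across the rack (along its x).
- drive_centre: Bystander in the pin rack: bright steel drive centre with a short point, head 22 mm across and about 26 mm tall above the rack, on a 10 mm shank; origin at the foot of its shank, z up. Leave it in its hole.
- tommy_bar: Bystander in the pin rack: steel bar 10 mm thick with a small black end, standing 42 mm above the rack; origin at its foot, z up. Leave it in its hole.
- gouge: Bystander: turning gouge lying on the bench, pale wooden handle 200 mm, steel 150 mm; origin where handle meets steel, at bench level, x along the steel.
- skew_chisel: Bystander: skew chisel lying on the bench, dark wooden handle 200 mm, flat steel blade 150 mm; origin where handle meets blade, at bench level, x along the blade.
- tool_rest: Bystander: T-shaped grey tool rest, 160 mm long, lying on the bench on the far side of the lathe; origin at the middle of its bar, at bench level.
- wax_tin: Bystander: round yellow tin, 72 mm across, 45 mm tall; origin at the centre of its underside.
- calipers: Bystander: steel outside calipers lying flat, 155 mm long, 88 mm wide, 8 mm thick; origin mid-length at bench level, x from the hinge to the tips.

How it is judged:
By the outcome, as a careful person would: the job done as asked, in the order asked, and still so for the second after the job is handed in, with the robot touching nothing.
It also fails if it takes over 72 s, if anything falls off the work surface, if the arm or the gripper's body presses on something with over 40 N, if the wrist force passes 120 N, or if a joint passes its speed limit or range.

## Working session

There is one attempt and no reset: what is moved stays moved. The work goes in short steps, Python scripts to look and compute and a tool call to move; the robot and the scene stay as the last step left them, time stands still between calls to the robot, and variables do not carry over. Pictures are saved under pics/ and viewed, about 8 in all and at most 12, crops included, and the job is handed in when it is done.

Besides the shell and the picture viewer there is one more tool, called after ">>>" by a JSON object that holds its "fn" and its "kwargs", one argument or row to a line. send_rows: Moves the arm, as the interface text tells. Its arguments: {"type":"object","properties":{"moves":{"type":"array","items":{"type":"array","items":{"type":"array","items":{"type":"number"}}}}},"required":["moves"]}

```bash
ls; mkdir -p pics
cat > h.py <<'E'
import numpy as np, cv2
from rig import readout, capture, camera_model, bot, spot_in, regions_of
np.set_printoptions(precision=4,suppress=True)
def st():
    s=readout.read_state(); print('t',s['time_s'],'pos',np.array(s['position']),'F',np.array(s['force']),'open',s['opening']); print(np.array(s['tcp_rot'])); return s
def proj(cam,P):
    m=camera_model(cam);T=np.linalg.inv(np.array(m['pose']));K=np.array(m['camera_matrix'])
    p=T[:3,:3]@np.array(P)+T[:3,3]; q=np.array([p[0],-p[1],-p[2]])
    if cam=='wrist':
        r=np.hypot(q[0],q[1]);th=np.arctan2(r,q[2]);d=q[:2]/max(r,1e-9)*th
        return np.array([K[0,0]*d[0]+K[0,2],K[1,1]*d[1]+K[1,2]])
    return (K@q/q[2])[:2]
def ray(cam,uv,m=None):
    m=m or camera_model(cam);T=np.array(m['pose']);K=np.array(m['camera_matrix'])
    d=np.array([(uv[0]-K[0,2])/K[0,0],(uv[1]-K[1,2])/K[1,1]])
    if cam=='wrist':
        th=np.hypot(*d);v=np.array([*(d/max(th,1e-9)*np.sin(th)),np.cos(th)])
    else: v=np.array([*d,1.])
    v=np.array([v[0],-v[1],-v[2]]); return T[:3,3],T[:3,:3]@v
def onz(cam,uv,z,m=None):
    o,v=ray(cam,uv,m); return o+v*(z-o[2])/v[2]
E
python3 - <<'E'
from h import *
s=st()
for c in ['scene','top','wrist']:
    im=capture(c); cv2.imwrite(f'pics/{c}0.png',im)
    m=camera_model(c);print(c,{k:v for k,v in m.items() if k!='pose'});print(np.array(m['pose']))
for c in ['scene','top']:
    for t in ['lathe','wheel_centre','yellow_line','pin_hole','index_pin','pin_shoulder','pin_rack','drive_centre','tommy_bar','line_point']:
        try:
            r=spot_in(c,t); print(c,t,[(np.array(a['location']).round(4).tolist(),round(a['p'],2)) for a in r[:2]])
        except Exception as e: print(c,t,e)
a=cv2.imread('pics/scene0.png');b=cv2.imread('pics/top0.png')
cv2.imwrite('pics/both.png',cv2.resize(np.vstack([a,b]),(480,600)) )
E
```

```text
pics
t 0.0 pos [ 0.1539 -0.605   0.2216] F [-0.1423 -0.0251 -0.236 ] open 0.9986780293278226
[[ 0.9692  0.2463 -0.0002]
 [ 0.2463 -0.9692  0.0022]
 [ 0.0004 -0.0021 -1.    ]]
scene {'camera_matrix': array([[376.8841,   0.    , 327.1908],
       [  0.    , 376.8841, 199.4071],
       [  0.    ,   0.    ,   1.    ]])}
[[ 0.3753 -0.7789  0.5024  1.0344]
 [ 0.9268  0.3222 -0.1927 -0.18  ]
 [-0.0118  0.538   0.8429  1.0674]
 [ 0.      0.      0.      1.    ]]
top {'camera_matrix': array([[385.8688,   0.    , 330.0571],
       [  0.    , 385.8688, 200.1089],
       [  0.    ,   0.    ,   1.    ]])}
[[-0.0265  0.9892 -0.1443  0.3587]
 [-0.9996 -0.0261  0.005   0.029 ]
 [ 0.0012  0.1444  0.9895  1.1653]
 [ 0.      0.      0.      1.    ]]
wrist {'camera_matrix': array([[309.7069,   0.    , 318.6415],
       [  0.    , 309.7069, 201.3349],
       [  0.    ,   0.    ,   1.    ]])}
[[ 0.2471  0.9325  0.2633  0.225 ]
 [-0.969   0.2383  0.0654 -0.5866]
 [-0.0017 -0.2713  0.9625  0.3838]
 [ 0.      0.      0.      1.    ]]
scene lathe [([0.7161, -0.1136, 0.1763], 0.59)]
scene wheel_centre [([0.708
[... 390 characters left out ...]
 0.67), ([0.4353, -0.2029, 0.1175], 0.46)]
scene line_point [([0.4293, -0.033, 0.0068], 0.64), ([0.7136, -0.1125, 0.1841], 0.56)]
top lathe [([0.6622, -0.0678, 0.197], 0.84)]
top wheel_centre [([0.6566, -0.0699, 0.2], 0.75)]
top yellow_line [([0.6584, -0.0785, 0.2014], 0.69), ([0.2881, 0.3767, 0.0199], 0.31)]
top pin_hole [([0.6662, -0.0683, 0.196], 0.92)]
top index_pin []
top pin_shoulder [([0.4307, -0.1612, 0.1135], 0.41)]
top pin_rack [([0.4227, -0.2009, 0.0905], 0.93), ([0.4284, -0.1633, 0.1148], 0.75)]
top drive_centre [([0.4283, -0.2463, 0.1096], 0.49)]
top tommy_bar [([0.6662, -0.0702, 0.1998], 0.3)]
top line_point [([0.6637, -0.0722, 0.2032], 0.56), ([0.6577, -0.0772, 0.2016], 0.52)]
```

Run:
```python
import cv2,numpy as np
for c in ['scene','top']:
    a=cv2.imread(f'pics/{c}0.png'); cv2.imwrite(f'pics/{c}0b.png',cv2.resize(a,(800,500),interpolation=cv2.INTER_CUBIC))
```

```text
(no output)
```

View pics/scene0b.png

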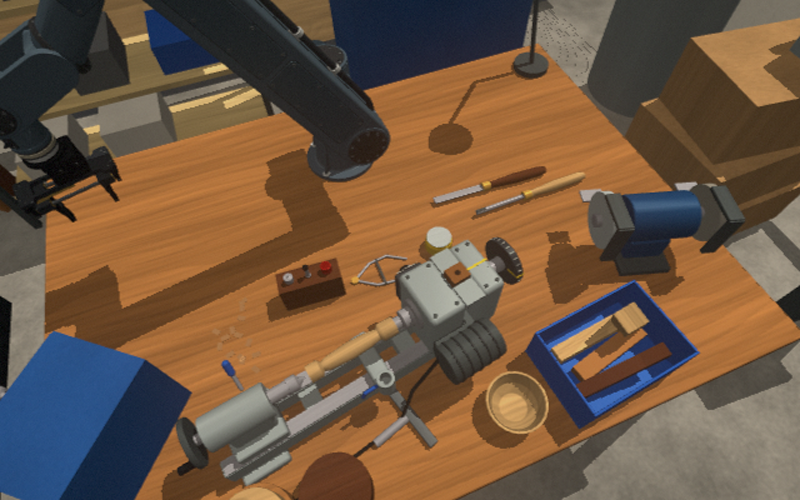

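View pics/top0b.png

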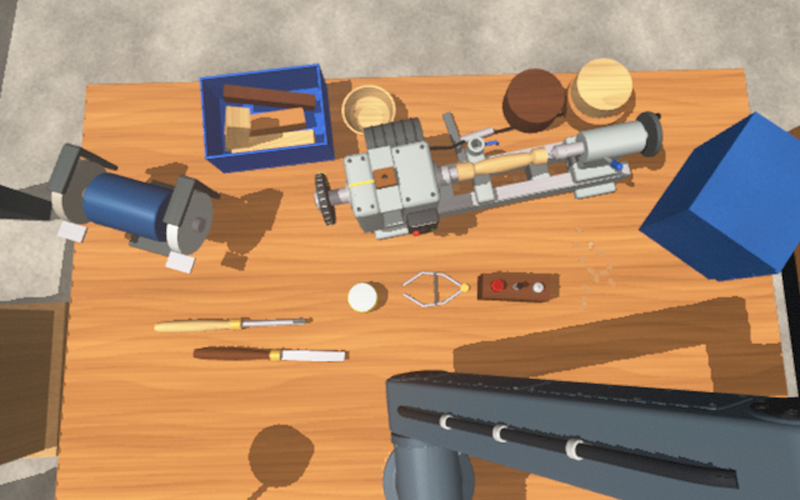

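Run:
```python
from h import *
a=cv2.imread('pics/scene0.png')[170:260,300:430];b=cv2.imread('pics/top0.png')[90:200,240:370]
cv2.imwrite('pics/crop.png',np.hstack([cv2.resize(a,None,fx=3,fy=5.5,interpolation=cv2.INTER_CUBIC)[:495] if 0 else cv2.resize(a,(390*1,270)),np.zeros((270,10,3),np.uint8),cv2.resize(b,(390,330),interpolation=cv2.INTER_CUBIC)[:270]]))
for c,(u,v,w,h) in dict(scene=(340,190,80,60),top=(245,100,110,100)).items():
    im=cv2.imread(f'pics/{c}0.png'); H=cv2.cvtColor(im,cv2.COLOR_BGR2HSV)[v:v+h,u:u+w].astype(int)
    for nm,mk in dict(yel=(H[...,0]>21)&(H[...,0]<35)&(H[...,1]>140)&(H[...,2]>110),br=(H[...,0]>5)&(H[...,0]<18)&(H[...,1]>130)&(H[...,2]>60)).items():
        n,l,s,ce=cv2.connectedComponentsWithStats(mk.astype(np.uint8))
        for i in range(1,n):
            if s[i,4]>3: 
                p=ce[i]+[u,v]; print(c,nm,p,s[i]+[u,v,0,0,0],onz(c,p,.258),onz(c,p,.245))
    for r in ['index_pin']:
        pass
    m=(cv2.inRange(cv2.cvtColor(im,cv2.COLOR_BGR2HSV),(0,170,80),(6,255,255))|cv2.inRange(cv2.cvtColor(im,cv2.COLOR_BGR2HSV),(174,170,80),(180,255,255)))
    n,l,s,ce=cv2.connectedComponentsWithStats(m)
    for i in range(1,n):
        if s[i,4]>8: print(c,'red',ce[i],s[i],onz(c,ce[i],.108))
```

```text
scene yel [358.8333 195.6667] [357 194   4   4   6] [0.5724 0.0842 0.258 ] [0.565  0.0885 0.245 ]
scene yel [345.25 197.25] [344 197   3   2   4] [0.5635 0.0502 0.258 ] [0.556  0.0539 0.245 ]
scene yel [380.871  210.9355] [374 207  15   9  31] [0.6348 0.116  0.258 ] [0.6284 0.1208 0.245 ]
scene yel [414.5 220.5] [413 220   4   2   4] [0.6907 0.1799 0.258 ] [0.6852 0.1857 0.245 ]
scene br [379.21 194.4 ] [361 190  33  18 200] [0.5888 0.1341 0.258 ] [0.5817 0.1391 0.245 ]
scene br [411.0839 225.8691] [396 190  24  60 703] [0.7007 0.1649 0.258 ] [0.6953 0.1705 0.245 ]
scene br [341.2333 203.8333] [340 198   5  11  30] [0.5778 0.0329 0.258 ] [0.5705 0.0363 0.245 ]
scene br [364.9605 218.7281] [356 210  20  19 228] [0.6399 0.0699 0.258 ] [0.6336 0.0739 0.245 ]
scene red [260.2812 212.7812] [256 209   9  10  64] [ 0.4304 -0.1613  0.108 ]
top yel [289.9545 146.1364] [280 144  19   5  22] [0.6258 0.1182 0.258 ] [0.6296 0.1195 0.245 ]
top br [281.5095 166.9111] [ 245  100  110  100 3307] [0.5748 0.1391 0.258 ] [0.5779 0.1407 0.245 ]
top br [346.6705 107.3333] [337 100  18  17 261] [ 0.7207 -0.0226  0.258 ] [ 0.7259 -0.0233  0.245 ]
top br [350.3579 124.9684] [345 120  10  12  95] [ 0.6753 -0.0301  0.258 ] [ 0.6799 -0.0309  0.245 ]
top br [307.4725 141.6972] [299 134  18  17 218] [0.6358 0.0755 0.258 ] [0.6398 0.0762 0.245 ]
top red [332.6667 186.0667] [330 185   6   3  15] [0.5522 0.0154 0.108 ]
top red [397.5 228. ] [393 224  10   9  78] [ 0.4308 -0.159   0.108 ]
```

View pics/crop.png

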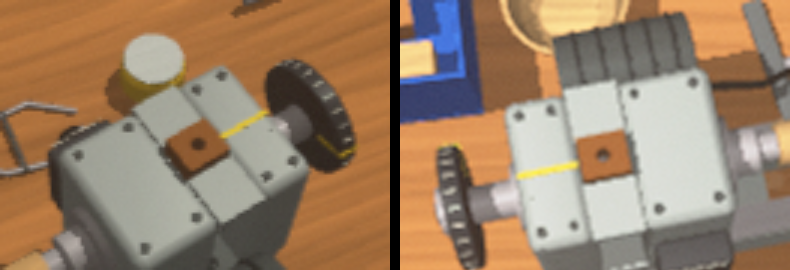

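Run:
```python
from h import *
from scipy.optimize import least_squares
def L(p,v):
    c,s=np.cos(p[2]),np.sin(p[2]); return np.array([p[0]+c*v[0]-s*v[1],p[1]+s*v[0]+c*v[1],v[2]])
cr={'scene':lambda u,v:(300+u/3,170+v/3),'top':lambda u,v:(240+(u-400)/3,90+v/3)}
# hole, headstock yellow-line outer end (x=0,y=75), corners of flat top approx skipped, wheel bottom/top pts
obs=[('scene',(198,143),lambda p:(0,0,.258)),('top',(603,155),lambda p:(0,0,.258)),
 ('scene',(268,113),lambda p:(0,.072,.245)),('top',(518,177),lambda p:(0,.072,.245))]
f=lambda p:np.concatenate([proj(c,L(p,g(p)))-cr[c](*uv) for c,uv,g in obs])
r=least_squares(f,[.637,.073,.15]);p=r.x;print(p[:2],np.degrees(p[2]),r.fun)
for a in range(30,121,15):
    for wy in [.129]:
        q=[]
        for yy in (-.009,0,.009):
            P=L(p,(.055*np.sin(np.radians(a)),wy+yy,.187+.055*np.cos(np.radians(a))))
            q+=[3*(proj('scene',P)-[300,170]),3*(proj('top',P)-[240,90])+[400,0]]
        print(a,*[x.round(0) for x in q])
print('wheel',L(p,(0,.129,.187)))
s=st();R=np.array(s['tcp_rot'])
print('d tool',R.T@(L(p,(0,.129,.36))-s['position'])*100)
```

```text
[0.6368 0.0745] 9.31838345641043 [ 0.1187 -0.5453  0.2358 -0.3915 -0.292  -0.8989  0.0473 -0.8441]
30 [330. 115.] [457. 157.] [338. 110.] [446. 159.] [347. 105.] [436. 161.]
45 [336. 130.] [457. 147.] [345. 125.] [446. 149.] [353. 120.] [436. 151.]
60 [340. 144.] [458. 141.] [349. 139.] [447. 143.] [357. 134.] [437. 145.]
75 [342. 156.] [459. 140.] [350. 151.] [449. 142.] [358. 146.] [439. 144.]
90 [340. 165.] [462. 143.] [348. 161.] [452. 145.] [356. 156.] [442. 147.]
105 [336. 171.] [465. 150.] [344. 167.] [455. 152.] [352. 162.] [445. 154.]
120 [329. 174.] [469. 160.] [337. 169.] [459. 162.] [345. 165.] [449. 164.]
wheel [0.616  0.2018 0.187 ]
t 1.15 pos [ 0.1539 -0.6057  0.2226] F [ 0.2271 -0.7463  0.2826] open 0.9974195782397715
[[ 0.9692  0.2462  0.    ]
 [ 0.2462 -0.9692 -0.    ]
 [ 0.      0.     -1.    ]]
d tool [ 64.6638 -66.8852 -13.7441]
```

>>> {"fn": "send_rows", "kwargs": {
  "moves": [
    [[0,0,0,0,0,-3.5,0],[0,0,0,0,0,-4,0],[0,0,0,2,-2,-3.5,0],[0,0,0,3,-3,-2,0],[0,0,0,3,-3,-1,0]]
  ]
}}

```text
time_s: 1.65
position: [0.2123, -0.5088, 0.3651]
tcp_rot: [[0.97, 0.245, 0.001], [0.245, -0.97, -0.005], [0.0, 0.005, -1.0]]
force: [1.6, -0.0, -0.5]
opening: 0.632
```

>>> {"fn": "send_rows", "kwargs": {
  "moves": [
    [[0,0,0,3.2,-3.3,0,0],[0,0,0,3.2,-3.3,0,0],[0,0,0,3.2,-3.3,0,0],[0,0,0,3.2,-3.3,0,0],[0,0,0,3.2,-3.3,0,0]]
  ]
}}

```text
time_s: 2.15
position: [0.3268, -0.3074, 0.3628]
tcp_rot: [[0.969, 0.246, 0.001], [0.246, -0.969, -0.001], [0.0, 0.001, -1.0]]
force: [0.5, -0.5, -0.0]
opening: 0.503
```

>>> {"fn": "send_rows", "kwargs": {
  "moves": [
    [[0,0,0,3.2,-3.3,0,0],[0,0,0,3.2,-3.3,0,0],[0,0,0,3.2,-3.3,0,0],[0,0,0,3.2,-3.3,0,0],[0,0,0,3.2,-3.3,0,0]]
  ]
}}

```text
time_s: 2.65
position: [0.4413, -0.1081, 0.3629]
tcp_rot: [[0.969, 0.246, 0.001], [0.246, -0.969, -0.001], [0.001, 0.001, -1.0]]
force: [0.3, -0.2, 0.0]
opening: 0.497
```

>>> {"fn": "send_rows", "kwargs": {
  "moves": [
    [[0,0,1,3.2,-3.3,0,0],[0,0,1,3.2,-3.3,0,0],[0,0,1,3.2,-3.3,0,0],[0,0,1,3.2,-3.3,0,0],[0,0,1,3.2,-3.3,0,0]]
  ]
}}

```text
time_s: 3.15
position: [0.5626, 0.0872, 0.3628]
tcp_rot: [[0.987, 0.161, 0.0], [0.161, -0.987, -0.0], [0.0, 0.0, -1.0]]
force: [0.5, -0.9, -0.2]
opening: 0.505
```

```bash
cat >> h.py <<'E'
YAW=9.32;HOLE=np.array([.6368,.0745])
def L(v,hole=None,yaw=None):
    a=np.radians(YAW if yaw is None else yaw);h=HOLE if hole is None else hole;c,s=np.cos(a),np.sin(a)
    return np.array([h[0]+c*v[0]-s*v[1],h[1]+s*v[0]+c*v[1],v[2]])
def goal(P,yaw=None,tilt=0):
    # tool pose: z down, y=-lathe y; tilt deg about lathe y (radial top toward lathe +x positive)
    from scipy.spatial.transform import Rotation as Ro
    a=np.radians(YAW if yaw is None else yaw);X=np.array([np.cos(a),np.sin(a),0]);Y=np.array([-X[1],X[0],0])
    G=np.c_[X,-Y,[0,0,-1]]; G=Ro.from_rotvec(np.radians(tilt)*Y).as_matrix()@G
    s=readout.read_state();R=np.array(s['tcp_rot'])
    print('rotvec',Ro.from_matrix(R.T@G).as_rotvec(degrees=True).round(2),'shift tool cm',(R.T@(np.array(P)-s['position'])*100).round(2))
E
python3 - <<'E'
from h import *
st(); im=capture('wrist');cv2.imwrite('pics/w1.png',im)
print(proj('wrist',L((0,0,.258))),proj('wrist',L((0,.129,.242))),[proj('wrist',L((.055*np.sin(a),.129,.187+.055*np.cos(a)))).round(0).tolist() for a in np.radians(range(0,121,15))])
goal(L((0,.129,.36)))
cv2.imwrite('pics/w1b.png',cv2.resize(im,(800,500),interpolation=cv2.INTER_CUBIC))
E
```

```text
t 3.15 pos [0.5626 0.0872 0.3628] F [ 0.4544 -0.8602 -0.2151] open 0.5046557588700089
[[ 0.987   0.1606  0.0004]
 [ 0.1606 -0.987  -0.0003]
 [ 0.0004  0.0003 -1.    ]]
[354.859  125.3905] [214.5787 127.078 ] [[215.0, 127.0], [215.0, 112.0], [216.0, 99.0], [219.0, 88.0], [223.0, 80.0], [226.0, 77.0], [230.0, 77.0], [234.0, 80.0], [237.0, 85.0]]
rotvec [-0.3  -0.35  0.13] shift tool cm [ 6.68 -9.92  0.33]
```

View pics/w1b.png

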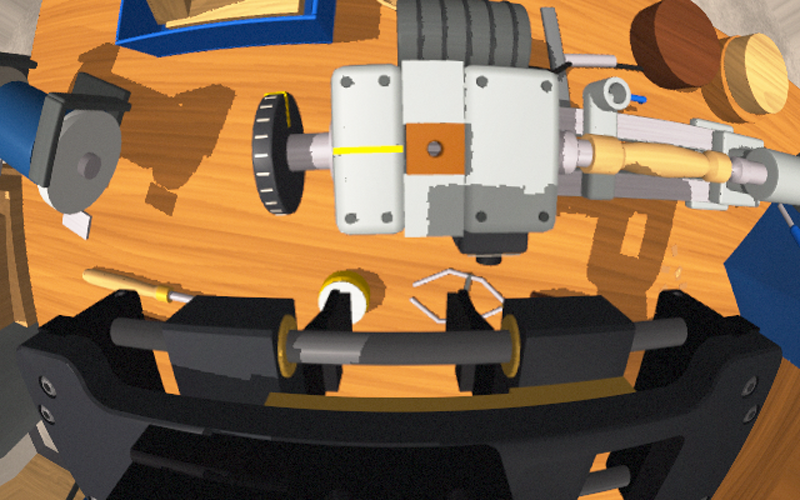

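>>> {"fn": "send_rows", "kwargs": {
  "moves": [
    [[0,0,0,2,-3,0,0],[0,0,0,2,-3,0,0],[0,0,0,0.5,-1.5,0,0],[0,0,0,0,0,0,0],[0,0,0,0,0,0,0]]
  ]
}}

```text
time_s: 3.7
position: [0.5936, 0.1657, 0.3624]
tcp_rot: [[0.987, 0.161, -0.001], [0.161, -0.987, -0.001], [-0.001, 0.001, -1.0]]
force: [-0.8, -0.3, 0.3]
opening: 0.503
```

Run:
```python
from h import *
st(); m=camera_model('wrist');im=capture('wrist');cv2.imwrite('pics/w2.png',im)
H=cv2.cvtColor(im,cv2.COLOR_BGR2HSV)
mk=cv2.inRange(H,(21,150,110),(35,255,255));n,l,s,ce=cv2.connectedComponentsWithStats(mk)
for i in range(1,n):
    if s[i,4]>8: print('yel',ce[i],s[i])
mk=cv2.inRange(H,(5,150,60),(18,255,255));mk=cv2.morphologyEx(mk,cv2.MORPH_OPEN,np.ones((5,5)))
print('hole pred',proj('wrist',L((0,0,.258))))
for a in range(0,121,15):
    r=np.radians(a);print(a,[proj('wrist',L((q*np.sin(r),.129+y,.187+q*np.cos(r)))).round(0).tolist() for q,y in ((.055,-.009),(.055,.009))])
cv2.imwrite('pics/w2b.png',cv2.resize(im[30:270,130:530],(800,480),interpolation=cv2.INTER_CUBIC))
goal(L((0,.129,.36)))
```

```text
t 3.7 pos [0.5936 0.1657 0.3624] F [-0.8073 -0.2575  0.2556] open 0.503429405244673
[[ 0.987   0.161  -0.001 ]
 [ 0.161  -0.987  -0.0012]
 [-0.0012  0.0011 -1.    ]]
yel [289.3239 112.8451] [278 110  20  14  71]
yel [373. 167.] [347 165  53   5 265]
yel [315.9284 247.2706] [296 239  40  26 377]
yel [224.6667 289.    ] [224 286   2   6   9]
hole pred [425.5869 169.7734]
0 [[294.0, 166.0], [275.0, 166.0]]
15 [[294.0, 150.0], [274.0, 150.0]]
30 [[294.0, 136.0], [275.0, 136.0]]
45 [[295.0, 123.0], [276.0, 124.0]]
60 [[295.0, 114.0], [277.0, 115.0]]
75 [[296.0, 109.0], [279.0, 109.0]]
90 [[297.0, 108.0], [281.0, 108.0]]
105 [[298.0, 110.0], [282.0, 110.0]]
120 [[299.0, 114.0], [284.0, 115.0]]
rotvec [ 0.05  0.05 -0.11] shift tool cm [ 2.78 -3.25  0.25]
```

View pics/w2b.png

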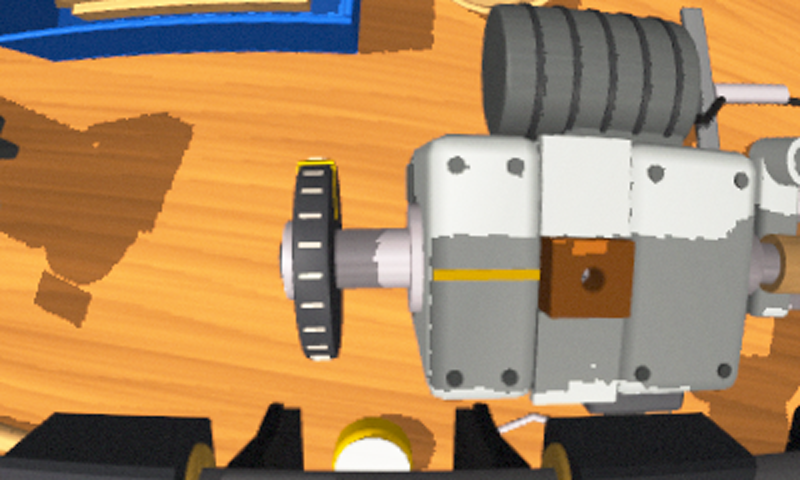

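>>> {"fn": "send_rows", "kwargs": {
  "moves": [
    [[0,0,0.1,2.2,-1.1,0.3,0],[0,0,0,2.2,-1,2,0],[0,0,0,2.2,-1,2,0],[0,-7.5,0,0,0,0,0],[0,-7.5,0,0,0,0,0]]
  ]
}}

```text
time_s: 4.25
position: [0.6537, 0.206, 0.3204]
tcp_rot: [[0.953, 0.158, -0.261], [0.152, -0.988, -0.042], [-0.264, 0.001, -0.965]]
force: [0.3, -0.0, 0.3]
opening: 0.494
```

>>> {"fn": "send_rows", "kwargs": {
  "moves": [
    [[0,-7.5,0,0,0,0,0],[0,0,0,0,0,0,0],[0,0,0,0,0,0,0],[0,0,0,0,0,0,0],[0,0,0,0,0,0,0]]
  ]
}}

```text
time_s: 4.75
position: [0.6538, 0.2074, 0.322]
tcp_rot: [[0.914, 0.159, -0.374], [0.147, -0.987, -0.06], [-0.379, 0.0, -0.925]]
force: [0.9, -1.0, 0.7]
opening: 0.5
```

Run:
```python
from h import *
st(); t=np.radians(22.5)
goal(L((.10*np.sin(t),.1275,.187+.10*np.cos(t))),tilt=22.5)
goal(L((.028*np.sin(t),.1275,.187+.028*np.cos(t))),tilt=22.5)
```

```text
t 4.75 pos [0.6538 0.2074 0.322 ] F [ 0.9124 -1.0084  0.7483] open 0.5002818423151976
[[ 0.9135  0.1589 -0.3745]
 [ 0.1471 -0.9873 -0.0603]
 [-0.3793  0.     -0.9253]]
rotvec [-0.07 -0.21 -0.16] shift tool cm [1.61 0.09 3.95]
rotvec [-0.07 -0.21 -0.16] shift tool cm [ 1.58  0.1  11.15]
```

>>> {"fn": "send_rows", "kwargs": {
  "moves": [
    [[0,0,0,1.6,0.1,1,0],[0,0,0,0,0,3,0],[0,0,0,0,0,2,0],[0,0,0,0,0,0,0],[0,0,0,0,0,0,0]]
  ]
}}

```text
time_s: 5.25
position: [0.6469, 0.2055, 0.2581]
tcp_rot: [[0.912, 0.159, -0.377], [0.147, -0.987, -0.061], [-0.382, 0.0, -0.924]]
force: [-0.1, -0.1, 0.9]
opening: 0.499
```

Run:
```python
from h import *
st(); t=np.radians(22.5)
goal(L((.028*np.sin(t),.1275,.187+.028*np.cos(t))),tilt=22.5)
im=capture('wrist');cv2.imwrite('pics/w3.png',im)
cv2.imwrite('pics/w3b.png',cv2.resize(im[80:380,180:480],(600,600),interpolation=cv2.INTER_CUBIC))
```

```text
t 5.25 pos [0.6469 0.2055 0.2581] F [-0.1372 -0.0985  0.9143] open 0.4994831373931677
[[ 0.9122  0.1592 -0.3774]
 [ 0.1471 -0.9872 -0.0609]
 [-0.3823  0.0001 -0.924 ]]
rotvec [-0.06 -0.02 -0.15] shift tool cm [-0.16  0.02  4.96]
```

View pics/w3b.png

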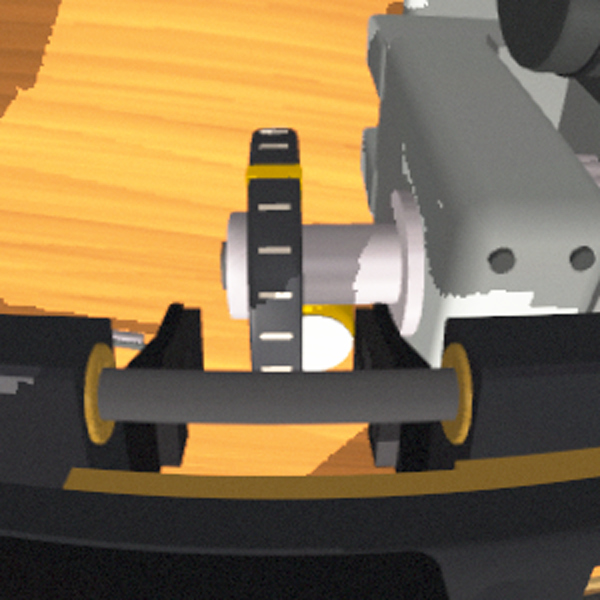

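Run:
```python
from h import *
for a in range(0,121,15):
    r=np.radians(a);print(a,[((proj('wrist',L((.055*np.sin(r),.1275+y,.187+.055*np.cos(r))))-[180,80])*2).round(0).tolist() for y in (-.009,.009)])
```

```text
0 [[306.0, 364.0], [253.0, 364.0]]
15 [[307.0, 332.0], [252.0, 332.0]]
30 [[308.0, 291.0], [251.0, 291.0]]
45 [[308.0, 246.0], [251.0, 246.0]]
60 [[307.0, 203.0], [252.0, 203.0]]
75 [[306.0, 167.0], [252.0, 167.0]]
90 [[304.0, 142.0], [254.0, 142.0]]
105 [[303.0, 128.0], [255.0, 128.0]]
120 [[301.0, 125.0], [256.0, 125.0]]
```

>>> {"fn": "send_rows", "kwargs": {
  "moves": [
    [[0,0,0,-0.1,0,2,0],[0,0,0,0,0,2,0],[0,0,0,0,0,0.9,0],[0,0,0,0,0,0,0],[0,0,0,0,0,0,-1]]
  ]
}}

```text
time_s: 5.8
position: [0.6283, 0.2024, 0.2142]
tcp_rot: [[0.913, 0.159, -0.375], [0.147, -0.987, -0.06], [-0.38, -0.0, -0.925]]
force: [0.2, -0.7, 0.4]
opening: 0.466
```

>>> {"fn": "send_rows", "kwargs": {
  "moves": [
    [[0,0,0,0,0,0,-1],[0,0,0,0,0,0,-1],[0,0,0,0,0,0,-1],[0,0,0,0,0,0,-1],[0,0,0,0,0,0,-1]]
  ]
}}

```text
time_s: 6.3
position: [0.6276, 0.2031, 0.2137]
tcp_rot: [[0.913, 0.16, -0.376], [0.148, -0.987, -0.06], [-0.381, -0.001, -0.925]]
force: [0.9, 2.4, 2.1]
opening: 0.202
```

>>> {"fn": "send_rows", "kwargs": {
  "moves": [
    [[0,5,0,-0.24,0,0,-1],[0,5,0,-0.24,0,0,-1],[0,5,0,-0.24,0,0,-1],[0,0,0,0,0,0,-1],[0,0,0,0,0,0,-1]]
  ]
}}

```text
time_s: 6.8
position: [0.6204, 0.2018, 0.2157]
tcp_rot: [[0.979, 0.16, -0.13], [0.158, -0.987, -0.02], [-0.131, -0.001, -0.991]]
force: [0.7, 3.5, 1.6]
opening: 0.204
```

Run:
```python
from h import *
st(); t=np.radians(7.5)
goal(L((.028*np.sin(t),.1275,.187+.028*np.cos(t))),tilt=7.5)
```

```text
t 6.8 pos [0.6204 0.2018 0.2157] F [0.6749 3.5435 1.56  ] open 0.2043871804402002
[[ 0.9786  0.1596 -0.1299]
 [ 0.1583 -0.9872 -0.02  ]
 [-0.1314 -0.001  -0.9913]]
rotvec [-0.08  0.05 -0.13] shift tool cm [-0.06  0.07  0.11]
```

>>> {"fn": "send_rows", "kwargs": {
  "moves": [
    [[0,5,0,-0.25,0,0.03,-1],[0,5,0,-0.25,0,0.03,-1],[0,5,0,-0.25,0,0.03,-1],[0,0,0,0,0,0,-1],[0,0,0,0,0,0,-1]]
  ]
}}

```text
time_s: 7.3
position: [0.6128, 0.2003, 0.2157]
tcp_rot: [[0.979, 0.159, 0.126], [0.158, -0.987, 0.021], [0.128, -0.001, -0.992]]
force: [-3.5, 3.2, 7.8]
opening: 0.206
```

>>> {"fn": "send_rows", "kwargs": {
  "moves": [
    [[0,5,0,-0.25,0,0,-1],[0,5,0,-0.25,0,0,-1],[0,5,0,-0.25,0,0,-1],[0,0,0,0,0,0,-1],[0,0,0,0,0,0,-1]]
  ]
}}

```text
time_s: 7.8
position: [0.6053, 0.1989, 0.2133]
tcp_rot: [[0.914, 0.16, 0.374], [0.148, -0.987, 0.06], [0.379, 0.0, -0.926]]
force: [-5.6, 3.0, 9.0]
opening: 0.203
```

Run:
```python
from h import *
st(); t=np.radians(-22.5)
goal(L((.028*np.sin(t),.1275,.187+.028*np.cos(t))),tilt=-22.5)
```

```text
t 7.8 pos [0.6053 0.1989 0.2133] F [-5.6117  2.9882  9.0182] open 0.2034698430168037
[[ 0.9136  0.1599  0.3738]
 [ 0.1481 -0.9871  0.0603]
 [ 0.3786  0.0003 -0.9256]]
rotvec [ 0.06  0.25 -0.1 ] shift tool cm [0.   0.04 0.05]
```

>>> {"fn": "send_rows", "kwargs": {
  "moves": [
    [[0,0,0,0,0,0,0],[0,0,0,0,0,0,0],[0,0,0,0,0,0,0],[0,0,0,0,0,0,0],[0,0,0,0,0,-1.5,0]]
  ]
}}

```text
time_s: 8.3
position: [0.5991, 0.1974, 0.2249]
tcp_rot: [[0.914, 0.159, 0.373], [0.147, -0.987, 0.06], [0.378, 0.0, -0.926]]
force: [0.0, 0.3, -0.1]
opening: 0.484
```

>>> {"fn": "send_rows", "kwargs": {
  "moves": [
    [[0,0,0,0,0,-3.5,0],[0,-7.5,0,1.0,0,0,0],[0,-7.5,0,1.0,0,0,0],[0,-7.5,0,1.0,0,0,0],[0,-7.5,0,1.0,0,0,0]]
  ]
}}

```text
time_s: 8.8
position: [0.6258, 0.202, 0.2702]
tcp_rot: [[0.979, 0.159, -0.13], [0.158, -0.987, -0.021], [-0.132, 0.0, -0.991]]
force: [0.6, 1.0, -0.4]
opening: 0.499
```

>>> {"fn": "send_rows", "kwargs": {
  "moves": [
    [[0,-7.5,0,1.0,0,0,0],[0,0,0,0,0,0,0],[0,0,0,0,0,0,0],[0,0,0,0,0,0,0],[0,0,0,0,0,0,0]]
  ]
}}

```text
time_s: 9.3
position: [0.6339, 0.2036, 0.2676]
tcp_rot: [[0.954, 0.159, -0.254], [0.154, -0.987, -0.041], [-0.257, 0.0, -0.966]]
force: [-0.9, 0.4, 0.0]
opening: 0.502
```

Run:
```python
from h import *
st(); t=np.radians(15)
goal(L((.028*np.sin(t),.1275,.187+.028*np.cos(t))),tilt=15)
for a in range(0,121,15):
    r=np.radians(a);print(a,[((proj('wrist',L((.055*np.sin(r),.1275+y,.187+.055*np.cos(r))))-[180,80])*2).round(0).tolist() for y in (-.009,.009)])
im=capture('wrist');cv2.imwrite('pics/w4.png',im)
cv2.imwrite('pics/w4b.png',cv2.resize(im[80:380,180:480],(600,600),interpolation=cv2.INTER_CUBIC))
H=cv2.cvtColor(im,cv2.COLOR_BGR2HSV)[80:300,210:350]
mk=cv2.inRange(H,(21,150,90),(35,255,255));n,l,s,ce=cv2.connectedComponentsWithStats(mk)
for i in range(1,n):
    if s[i,4]>8: print('yel',(ce[i]+[30,0])*2,s[i])
```

```text
t 9.3 pos [0.6339 0.2036 0.2676] F [-0.8955  0.4004  0.0498] open 0.5021056885020396
[[ 0.9541  0.1595 -0.2536]
 [ 0.1541 -0.9872 -0.041 ]
 [-0.2569  0.     -0.9664]]
rotvec [-0.04 -0.12 -0.14] shift tool cm [0.33 0.04 5.46]
0 [[307.0, 330.0], [253.0, 330.0]]
15 [[308.0, 292.0], [253.0, 292.0]]
30 [[308.0, 249.0], [252.0, 249.0]]
45 [[308.0, 205.0], [252.0, 205.0]]
60 [[307.0, 166.0], [253.0, 166.0]]
75 [[306.0, 137.0], [254.0, 137.0]]
90 [[304.0, 118.0], [255.0, 119.0]]
105 [[302.0, 111.0], [257.0, 111.0]]
120 [[301.0, 114.0], [258.0, 114.0]]
yel [176.7687  51.4422] [  8  19 105  15 294]
yel [298.2667  68.8   ] [114  33  12   3  15]
yel [133.1667 106.1667] [33 52  8  3 12]
yel [202.3742 113.6258] [ 42  52  55  10 155]
yel [149.4286 122.1429] [35 60 20  4 28]
yel [322.2    128.2667] [123  63  15   4  30]
yel [165.3765 168.7065] [  0  73  93  25 603]
yel [144.5737 198.133 ] [  0  83  84  30 767]
yel [ 87.  169.8] [11 84  7  3 10]
yel [318.6126 199.4234] [122  93  18  11 111]
yel [ 79.3043 190.3478] [ 3 94 13  4 23]
yel [275.5391 252.9826] [ 94 122  29  10 230]
yel [320.6599 328.8707] [121 156  19  20 294]
yel [285.503  428.4615] [ 81 213  59   5 169]
```

View pics/w4b.png

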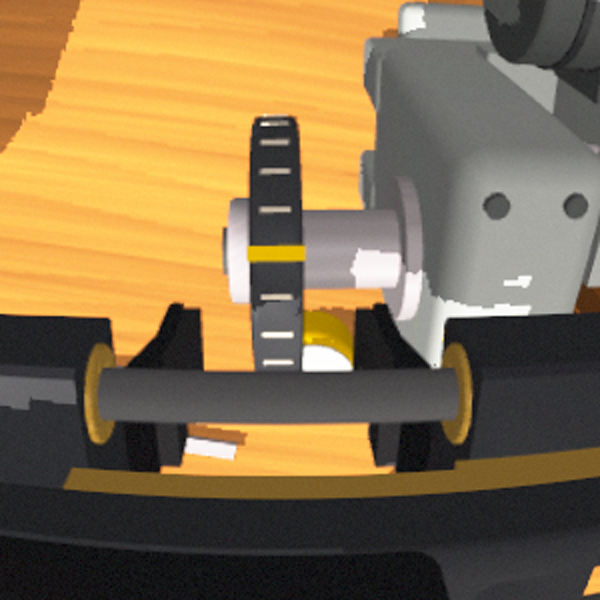

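The yellow line is at row 253 of the crop. The prediction for 30° is 249, and earlier readings ran 4 px high, so two clicks remain.

>>> {"fn": "send_rows", "kwargs": {
  "moves": [
    [[0,0,0,0.3,0,2,0],[0,0,0,0,0,2,0],[0,0,0,0,0,1.4,0],[0,0,0,0,0,0,0],[0,0,0,0,0,0,-1]]
  ]
}}

```text
time_s: 9.85
position: [0.624, 0.2019, 0.214]
tcp_rot: [[0.954, 0.159, -0.254], [0.154, -0.987, -0.041], [-0.257, -0.0, -0.966]]
force: [-0.2, 0.1, 0.2]
opening: 0.461
```

>>> {"fn": "send_rows", "kwargs": {
  "moves": [
    [[0,0,0,0,0,0,-1],[0,0,0,0,0,0,-1],[0,0,0,0,0,0,-1],[0,0,0,0,0,0,-1],[0,0,0,0,0,0,-1]]
  ]
}}

```text
time_s: 10.35
position: [0.6245, 0.2025, 0.2136]
tcp_rot: [[0.954, 0.16, -0.254], [0.155, -0.987, -0.04], [-0.257, -0.001, -0.966]]
force: [0.5, 2.9, 3.3]
opening: 0.202
```

>>> {"fn": "send_rows", "kwargs": {
  "moves": [
    [[0,5,0,-0.25,0,0.02,-1],[0,5,0,-0.25,0,0.02,-1],[0,5,0,-0.25,0,0.02,-1],[0,0,0,0,0,0,-1],[0,0,0,0,0,0,-1]]
  ]
}}

```text
time_s: 10.85
position: [0.6174, 0.2012, 0.2148]
tcp_rot: [[0.987, 0.16, 0.002], [0.16, -0.987, 0.001], [0.002, -0.001, -1.0]]
force: [-0.6, 2.3, 5.8]
opening: 0.202
```

>>> {"fn": "send_rows", "kwargs": {
  "moves": [
    [[0,5,0,-0.25,0,0.02,-1],[0,5,0,-0.25,0,0.02,-1],[0,5,0,-0.25,0,0.02,-1],[0,0,0,0,0,0,-1],[0,0,0,0,0,0,-1]]
  ]
}}

```text
time_s: 11.35
position: [0.61, 0.1998, 0.2138]
tcp_rot: [[0.953, 0.16, 0.256], [0.154, -0.987, 0.041], [0.26, 0.0, -0.966]]
force: [-2.9, 1.6, 9.3]
opening: 0.203
```

Run:
```python
from h import *
st(); t=np.radians(-15)
goal(L((.028*np.sin(t),.1275,.187+.028*np.cos(t))),tilt=-15)
```

```text
t 11.35 pos [0.61   0.1998 0.2138] F [-2.936   1.6273  9.3209] open 0.20291806423821723
[[ 0.9533  0.1598  0.2564]
 [ 0.1544 -0.9871  0.0415]
 [ 0.2598  0.     -0.9657]]
rotvec [ 0.03 -0.06 -0.12] shift tool cm [-0.09  0.05 -0.05]
```

>>> {"fn": "send_rows", "kwargs": {
  "moves": [
    [[0,0,0,0,0,0,0],[0,0,0,0,0,0,0],[0,0,0,0,0,0,0],[0,0,0,0,0,0,0],[0,0,0,0,0,-1.5,0]]
  ]
}}

```text
time_s: 11.85
position: [0.6041, 0.1982, 0.2244]
tcp_rot: [[0.955, 0.159, 0.25], [0.154, -0.987, 0.04], [0.253, 0.0, -0.968]]
force: [0.2, -0.4, -0.4]
opening: 0.489
```

>>> {"fn": "send_rows", "kwargs": {
  "moves": [
    [[0,0,0,0,0,-4,0],[0,0,0,0,0,-4,0],[0,-7.5,0,0,0,-4,0],[0,-7.5,0,0,0,-2,0],[0,0,0,0,0,0,0]]
  ]
}}

```text
time_s: 12.35
position: [0.5781, 0.194, 0.3603]
tcp_rot: [[0.987, 0.159, 0.032], [0.159, -0.987, 0.005], [0.032, 0.0, -0.999]]
force: [-0.1, 1.0, -0.3]
opening: 0.501
```

>>> {"fn": "send_rows", "kwargs": {
  "moves": [
    [[0,0,0,0,0,0,0],[0,0,0,0,0,0,0],[0,0,0,0,0,0,0],[0,0,0,0,0,0,0],[0,0,0,0,0,0,0]]
  ]
}}

```text
time_s: 12.85
position: [0.5735, 0.1937, 0.3547]
tcp_rot: [[0.987, 0.159, 0.021], [0.159, -0.987, 0.003], [0.021, -0.0, -1.0]]
force: [0.1, -0.0, 0.1]
opening: 0.5
```

Run:
```python
from h import *
st()
for a in range(-45,61,15):
    r=np.radians(a);print(a,[((proj('wrist',L((.055*np.sin(r),.1275+y,.187+.055*np.cos(r))))-[130,30])*2).round(0).tolist() for y in (-.009,.009)])
print((proj('wrist',L((0,0,.258)))-[130,30])*2)
im=capture('wrist');cv2.imwrite('pics/w5.png',im)
cv2.imwrite('pics/w5b.png',cv2.resize(im[30:270,130:530],(800,480),interpolation=cv2.INTER_CUBIC))
# pin position from the two fixed views
import cv2
for c in ('scene','top'):
    im=capture(c);H=cv2.cvtColor(im,cv2.COLOR_BGR2HSV)
    m=cv2.inRange(H,(0,170,80),(6,255,255))|cv2.inRange(H,(174,170,80),(180,255,255))
    n,l,s,ce=cv2.connectedComponentsWithStats(m)
    for i in range(1,n):
        if s[i,4]>30: print(c,ce[i],s[i],onz(c,ce[i],.108))
```

```text
t 12.85 pos [0.5735 0.1937 0.3547] F [ 0.1014 -0.0415  0.0667] open 0.4995758613244864
[[ 0.987   0.1593  0.0208]
 [ 0.1593 -0.9872  0.0035]
 [ 0.0211 -0.0001 -0.9998]]
-45 [[398.0, 323.0], [361.0, 323.0]]
-30 [[399.0, 303.0], [360.0, 303.0]]
-15 [[399.0, 276.0], [360.0, 276.0]]
0 [[400.0, 246.0], [359.0, 246.0]]
15 [[399.0, 214.0], [359.0, 214.0]]
30 [[399.0, 184.0], [359.0, 184.0]]
45 [[398.0, 160.0], [360.0, 160.0]]
60 [[398.0, 143.0], [360.0, 143.0]]
[661.0981 255.3369]
scene [260.     212.9672] [256 209   9  11  61] [ 0.4307 -0.1623  0.108 ]
top [397.5325 228.0519] [393 224  10   9  77] [ 0.4306 -0.1591  0.108 ]
```

View pics/w5b.png

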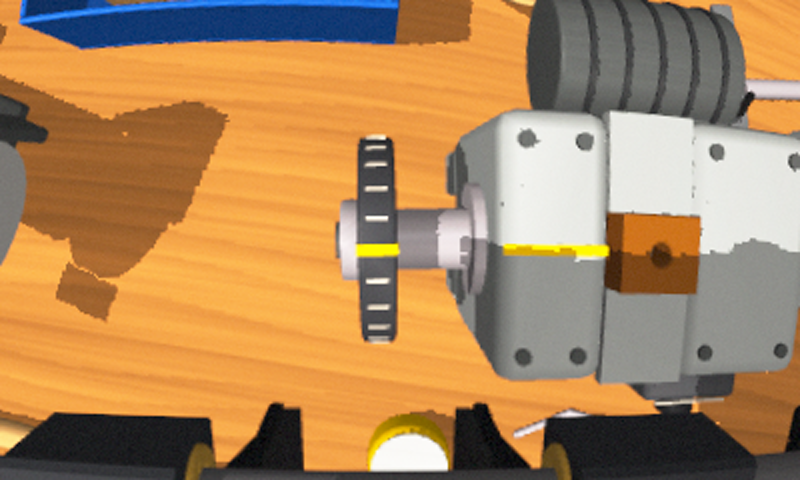

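>>> {"fn": "send_rows", "kwargs": {
  "moves": [
    [[0,-1.2,0,-2.2,3.6,0,0],[0,0,0,-2.2,3.6,0,0],[0,0,0,-2.2,3.6,0,0],[0,0,0,-2.2,3.6,0,0],[0,0,0,-2.2,3.6,0,0]]
  ]
}}

```text
time_s: 13.5
position: [0.4935, -0.0028, 0.3548]
tcp_rot: [[0.987, 0.16, 0.002], [0.16, -0.987, -0.0], [0.002, 0.0, -1.0]]
force: [0.8, -0.9, 0.1]
opening: 0.5
```

>>> {"fn": "send_rows", "kwargs": {
  "moves": [
    [[0,0,0,-2.2,3.6,2,0],[0,0,0,-2.2,3.6,2,0],[0,0,0,-2.2,3.6,2,0],[0,0,0,-2.2,3.6,2,0],[0,0,-7.9,0,0,2,0]]
  ]
}}

```text
time_s: 14.0
position: [0.4295, -0.1623, 0.2543]
tcp_rot: [[0.957, 0.291, 0.002], [0.291, -0.957, -0.003], [0.001, 0.003, -1.0]]
force: [0.3, 0.2, 0.2]
opening: 0.501
```

>>> {"fn": "send_rows", "kwargs": {
  "moves": [
    [[0,0,-7.9,0,0,2,0],[0,0,-7.9,0,0,2,0],[0,0,-7.9,0,0,0,0],[0,0,-7.9,0,0,0,0],[0,0,-7.9,0,0,0,0]]
  ]
}}

```text
time_s: 14.5
position: [0.4305, -0.1578, 0.2144]
tcp_rot: [[0.546, 0.838, 0.001], [0.838, -0.546, 0.0], [0.001, 0.001, -1.0]]
force: [0.5, 0.3, -0.0]
opening: 0.502
```

>>> {"fn": "send_rows", "kwargs": {
  "moves": [
    [[0,0,-7.9,0,0,0,0],[0,0,-7.9,0,0,0,0],[0,0,-7.9,0,0,0,0],[0,0,-7.9,0,0,0,0],[0,0,0,0,0,0,0]]
  ]
}}

```text
time_s: 15.0
position: [0.4306, -0.1578, 0.2147]
tcp_rot: [[0.032, 0.999, 0.002], [0.999, -0.032, -0.0], [-0.0, 0.002, -1.0]]
force: [-0.1, -0.8, 0.0]
opening: 0.501
```

>>> {"fn": "send_rows", "kwargs": {
  "moves": [
    [[0,0,0,0,0,0,0],[0,0,0,0,0,0,0],[0,0,0,0,0,0,0],[0,0,0,0,0,0,0],[0,0,0,0,0,0,0]]
  ]
}}

```text
time_s: 15.5
position: [0.4304, -0.1576, 0.2146]
tcp_rot: [[0.033, 0.999, 0.001], [0.999, -0.033, 0.0], [0.0, 0.001, -1.0]]
force: [-0.4, 0.1, 0.7]
opening: 0.502
```

Run:
```python
from h import *
s=st(); m=camera_model('wrist');im=capture('wrist');cv2.imwrite('pics/w6.png',im)
H=cv2.cvtColor(im,cv2.COLOR_BGR2HSV)
mk=cv2.inRange(H,(0,170,60),(6,255,255))|cv2.inRange(H,(174,170,60),(180,255,255))
n,l,q,ce=cv2.connectedComponentsWithStats(mk)
for i in range(1,n):
    if q[i,4]>50: print(ce[i],q[i],onz('wrist',ce[i],.114,m),onz('wrist',ce[i],.105,m))
for t in ('index_pin','drive_centre','tommy_bar'):
    print(t,[(np.array(a['location']).round(4).tolist(),round(a['p'],2)) for a in spot_in('wrist',t)[:2]])
print('pred',proj('wrist',(.4305,-.1605,.114)))
cv2.imwrite('pics/w6b.png',cv2.resize(im,(800,500)))
```

```text
t 15.5 pos [ 0.4304 -0.1576  0.2146] F [-0.3835  0.1306  0.6777] open 0.502378436391931
[[ 0.0325  0.9995  0.0011]
 [ 0.9995 -0.0325  0.0002]
 [ 0.0002  0.0011 -1.    ]]
[450.4655  11.2727] [443   2  16  20 275] [0.5537 0.017  0.114 ] [0.5579 0.0204 0.105 ]
[319.9189 202.477 ] [306 186  29  33 740] [ 0.4307 -0.1579  0.114 ] [ 0.4306 -0.1604  0.105 ]
index_pin [([0.4312, -0.1577, 0.1128], 0.63)]
drive_centre []
tommy_bar [([0.4293, -0.2011, 0.1227], 0.83)]
pred [319.8187 205.3616]
```

View pics/w6b.png

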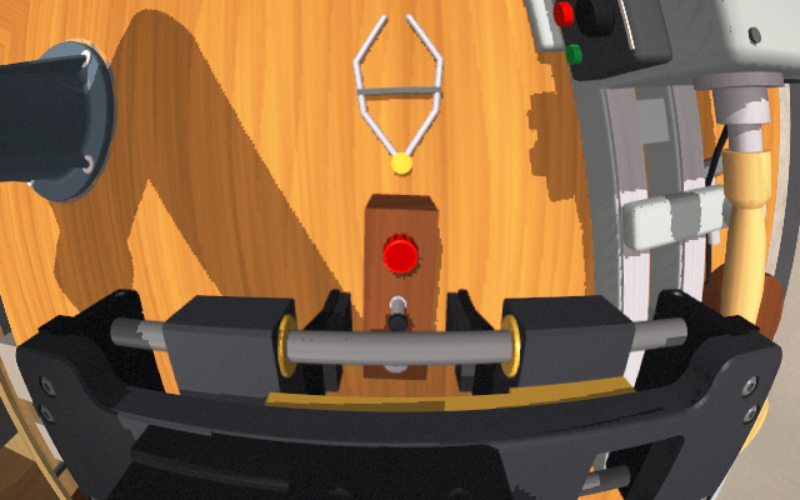

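>>> {"fn": "send_rows", "kwargs": {
  "moves": [
    [[0,0,0,-0.1,0,4,0],[0,0,0,0,0,4,0],[0,0,0,0,0,2.5,0],[0,0,0,0,0,1.2,0],[0,0,0,0,0,0,0]]
  ]
}}

```text
time_s: 16.2
position: [0.4294, -0.158, 0.0959]
tcp_rot: [[0.032, 0.999, -0.003], [0.999, -0.032, 0.003], [0.003, -0.003, -1.0]]
force: [-0.8, -0.4, -0.1]
opening: 0.497
```

>>> {"fn": "send_rows", "kwargs": {
  "moves": [
    [[0,0,0,0,0,0.3,0],[0,0,0,0,0,0,0],[0,0,0,0,0,0,-1],[0,0,0,0,0,0,-1],[0,0,0,0,0,0,-1]]
  ]
}}

```text
time_s: 16.7
position: [0.4307, -0.1588, 0.0951]
tcp_rot: [[0.032, 0.999, 0.002], [0.999, -0.032, -0.0], [-0.0, 0.002, -1.0]]
force: [0.0, -0.5, 0.4]
opening: 0.311
```

>>> {"fn": "send_rows", "kwargs": {
  "moves": [
    [[0,0,0,0,0,0,-1],[0,0,0,0,0,0,-1],[0,0,0,0,0,0,-1],[0,0,0,0,0,0,-1],[0,0,0,0,0,0,-1]]
  ]
}}

```text
time_s: 17.2
position: [0.4308, -0.1588, 0.095]
tcp_rot: [[0.032, 0.999, 0.002], [0.999, -0.032, -0.0], [-0.0, 0.002, -1.0]]
force: [-0.4, 0.0, 5.8]
opening: 0.277
```

>>> {"fn": "send_rows", "kwargs": {
  "moves": [
    [[0,0,0,0,0,-1,-1],[0,0,0,0,0,-2,-1],[0,0,0,0,0,-3,-1],[0,0,0,0,0,-4,-1],[0,0,0,0,0,-4,-1]]
  ]
}}

```text
time_s: 17.7
position: [0.4293, -0.1581, 0.2359]
tcp_rot: [[0.032, 0.999, -0.001], [0.999, -0.032, 0.001], [0.001, -0.001, -1.0]]
force: [1.7, 0.0, -0.8]
opening: 0.276
```

>>> {"fn": "send_rows", "kwargs": {
  "moves": [
    [[0,0,0,0,0,-4,-1],[0,0,0,0,0,-4,-1],[0,0,0,0,0,-3,-1],[0,0,0,0,0,0,-1],[0,0,0,0,0,0,-1]]
  ]
}}

```text
time_s: 18.2
position: [0.4296, -0.1583, 0.3449]
tcp_rot: [[0.032, 0.999, 0.001], [0.999, -0.032, -0.0], [-0.0, 0.001, -1.0]]
force: [0.2, 0.6, -0.5]
opening: 0.276
```

Run:
```python
from h import *
s=st(); m=camera_model('wrist');im=capture('wrist');cv2.imwrite('pics/w7.png',im)
H=cv2.cvtColor(im,cv2.COLOR_BGR2HSV)
mk=cv2.inRange(H,(0,170,40),(6,255,255))|cv2.inRange(H,(174,170,40),(180,255,255))
n,l,q,ce=cv2.connectedComponentsWithStats(mk)
for i in range(1,n):
    if q[i,4]>50: print('red',ce[i],q[i])
print('tip pred',proj('wrist',np.array(s['position'])+[0,0,-.037]),'tcp',proj('wrist',s['position']),proj('wrist',np.array(s['position'])+[0,0,.019]))
cv2.imwrite('pics/w7b.png',cv2.resize(im[180:330,220:420],(800,600),interpolation=cv2.INTER_CUBIC))
c=capture('scene');P=proj('scene',s['position']);print(P);x,y=P.astype(int);
print('scene tip',(proj('scene',np.array(s['position'])+[0,0,-.037])-P)*5+[250,150])
t=cv2.resize(c[y-30:y+50,x-50:x+50],None,fx=5,fy=5,interpolation=cv2.INTER_CUBIC);cv2.imwrite('pics/s7b.png',t)
a=cv2.resize(cv2.imread('pics/w7b.png'),(400,300));b=cv2.resize(t,(400,320));cv2.imwrite('pics/p7.png',np.hstack([a,b[:300]]))
```

```text
t 18.2 pos [ 0.4296 -0.1583  0.3449] F [ 0.2475  0.6145 -0.4856] open 0.2757253310624958
[[ 0.0321  0.9995  0.0013]
 [ 0.9995 -0.0321 -0.0001]
 [-0.0001  0.0013 -1.    ]]
red [409.3158  41.1579] [405  35   9  14  95]
red [318.587  249.8902] [ 296  232   47   34 1293]
tip pred [320.7555 228.7134] tcp [321.1083 251.5851] [321.3436 267.0645]
[245.6534 162.6746]
scene tip [264.2758 195.6025]
```

View pics/p7.png

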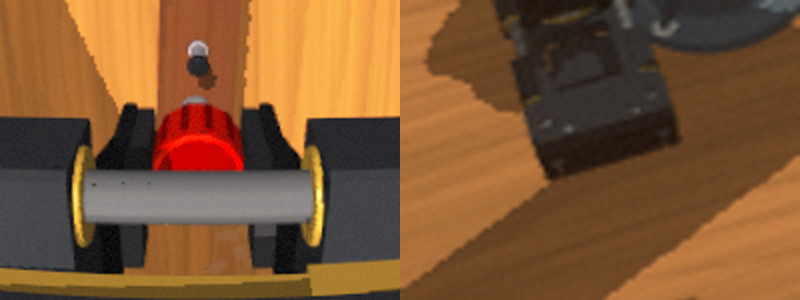

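>>> {"fn": "send_rows", "kwargs": {
  "moves": [
    [[0,0,0,2,1.6,0,-1],[0,0,0,3,2.5,0,-1],[0,0,0,3,2.5,0,-1],[0,0,0,3,2.5,0,-1],[0,0,0,3,2.5,0,-1]]
  ]
}}

```text
time_s: 18.8
position: [0.5504, -0.021, 0.3425]
tcp_rot: [[0.032, 0.999, -0.004], [0.999, -0.032, 0.001], [0.001, -0.004, -1.0]]
force: [1.1, -0.1, 0.5]
opening: 0.279
```

>>> {"fn": "send_rows", "kwargs": {
  "moves": [
    [[0,0,0,3,2.5,0,-1],[0,0,0,3,2.5,0,-1],[0,0,0,2,1.7,0,-1],[0,0,0,1.9,1.7,0,-1],[0,0,0,0,0,0,-1]]
  ]
}}

```text
time_s: 19.3
position: [0.6384, 0.0762, 0.3416]
tcp_rot: [[0.029, 1.0, -0.003], [1.0, -0.029, 0.001], [0.001, -0.003, -1.0]]
force: [-0.9, -0.3, -1.7]
opening: 0.275
```

>>> {"fn": "send_rows", "kwargs": {
  "moves": [
    [[0,0,0,0,0,0,-1],[0,0,0,0,0,0,-1],[0,0,0,0,0,0,-1],[0,0,0,0,0,0,-1],[0,0,0,0,0,0,-1]]
  ]
}}

```text
time_s: 19.8
position: [0.6375, 0.0732, 0.3451]
tcp_rot: [[0.033, 0.999, 0.001], [0.999, -0.033, 0.0], [0.0, 0.001, -1.0]]
force: [0.2, 1.0, 0.0]
opening: 0.278
```

Run:
```python
from h import *
for k in range(4):
    s=readout.read_state(); im=capture('wrist'); print(np.array(s['position']))
st()
R=np.array(s['tcp_rot']);print('to hole, tool cm',R.T@(np.array([*HOLE,.307])-s['position'])*100)
P=np.array(s['position'])
print('pred block corners',[((proj('wrist',L((x,y,.258)))-[220,150])*4).round(0).tolist() for x,y in ((-.018,-.02),(-.018,.02),(.018,.02),(.018,-.02),(0,0))])
print('tip',(proj('wrist',P+[0,0,-.037])-[220,150])*4)
cv2.imwrite('pics/w8.png',im);cv2.imwrite('pics/w8b.png',cv2.resize(im[150:290,220:420],(800,560),interpolation=cv2.INTER_CUBIC))
```

```text
[0.6375 0.0732 0.3451]
[0.6376 0.0733 0.3451]
[0.6376 0.0734 0.3451]
[0.6377 0.0735 0.3451]
t 20.0 pos [0.6377 0.0737 0.345 ] F [-1.0006 -0.7449  0.074 ] open 0.2789201170933905
[[ 0.0323  0.9995  0.0013]
 [ 0.9995 -0.0323  0.0002]
 [ 0.0003  0.0013 -1.    ]]
to hole, tool cm [ 0.0913 -0.0952  3.8059]
pred block corners [[330.0, 325.0], [290.0, 148.0], [461.0, 115.0], [495.0, 295.0], [394.0, 223.0]]
tip [399.4504 311.078 ]
```

View pics/w8b.png

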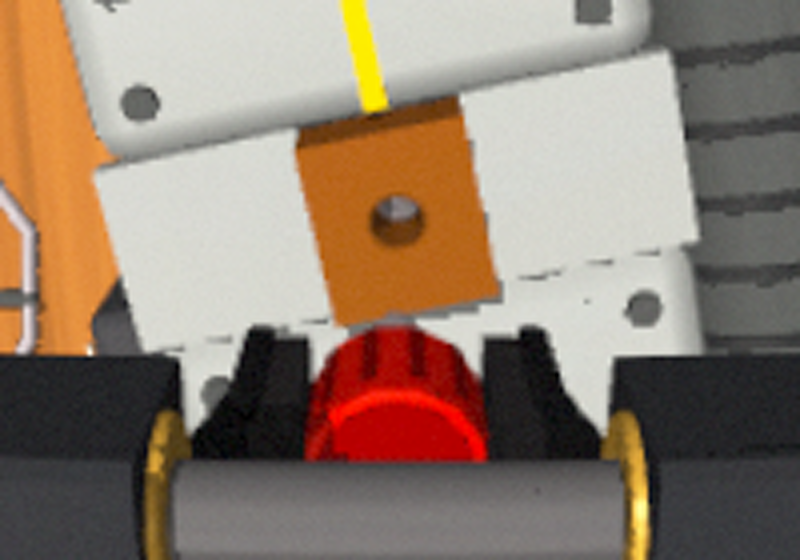

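Run:
```python
from h import *
P=np.array(readout.read_state()['position'])
for n,d in dict(headbot=(0,.0125,-.005),headtop=(0,.0125,.019),tipend=(0,.0025,-.037),tipc=(0,0,-.037),step=(0,.005,-.027),left=(-.0125,0,.019),right=(.0125,0,.019)).items():
    print(n,*[((proj('wrist',P+np.array(d)+[dx,dy,0])-[220,150])*4).round(0) for dx,dy in ((0,0),(-.001,-.001),(-.001,-.002))])
im=cv2.imread('pics/w8.png')
print(im[226:254,318].tolist())
```

```text
headbot [398. 307.] [391. 314.] [392. 320.]
headtop [399. 374.] [391. 381.] [391. 389.]
tipend [399. 297.] [393. 302.] [394. 308.]
tipc [400. 310.] [394. 316.] [394. 321.]
step [399. 303.] [393. 309.] [393. 315.]
left [305. 464.] [298. 471.] [299. 478.]
right [498. 459.] [490. 466.] [490. 472.]
[[28, 100, 184], [60, 102, 164], [96, 110, 140], [117, 114, 126], [118, 117, 132], [76, 77, 134], [35, 36, 157], [5, 9, 165], [9, 20, 167], [6, 21, 165], [0, 7, 162], [8, 14, 167], [2, 14, 167], [0, 5, 165], [0, 8, 167], [0, 3, 167], [5, 12, 167], [6, 12, 167], [0, 9, 169], [0, 7, 166], [0, 12, 181], [4, 19, 220], [2, 35, 250], [0, 23, 252], [0, 15, 224], [0, 0, 188], [0, 0, 183], [0, 0, 185]]
```

>>> {"fn": "send_rows", "kwargs": {
  "moves": [
    [[0,0,0,0.33,0.04,1,-1],[0,0,0,0,0,2,-1],[0,0,0,0,0,1.4,-1],[0,0,0,0,0,0,-1],[0,0,0,0,0,0,-1]]
  ]
}}

```text
time_s: 20.5
position: [0.6382, 0.0773, 0.3004]
tcp_rot: [[0.032, 0.999, 0.0], [0.999, -0.032, 0.0], [0.0, 0.0, -1.0]]
force: [0.6, 0.1, -0.5]
opening: 0.273
```

>>> {"fn": "send_rows", "kwargs": {
  "moves": [
    [[0,0,0,0,0,0.3,-1],[0,0,0,0,0,0.3,-1],[0,0,0,0,0,0.2,-1],[0,0,0,0,0,0,-1],[0,0,0,0,0,0,-1]]
  ]
}}

```text
time_s: 21.0
position: [0.6383, 0.0771, 0.2929]
tcp_rot: [[0.032, 0.999, 0.001], [0.999, -0.032, 0.0], [0.0, 0.001, -1.0]]
force: [-1.1, -0.1, -0.8]
opening: 0.274
```

Tip about 2 mm below the mouth with no contact. I'll continue in small steps; the step enters at about TCP 0.285.

>>> {"fn": "send_rows", "kwargs": {
  "moves": [
    [[0,0,0,0,0,0.3,-1],[0,0,0,0,0,0.2,-1],[0,0,0,0,0,0,-1],[0,0,0,0,0,0.1,-1],[0,0,0,0,0,0,-1]]
  ]
}}

```text
time_s: 21.5
position: [0.6382, 0.0771, 0.2867]
tcp_rot: [[0.032, 0.999, 0.001], [0.999, -0.032, 0.0], [0.0, 0.001, -1.0]]
force: [-0.3, 0.1, -0.7]
opening: 0.278
```

>>> {"fn": "send_rows", "kwargs": {
  "moves": [
    [[0,0,0,0,0,0.1,-1],[0,0,0,0,0,0.1,-1],[0,0,0,0,0,0.1,-1],[0,0,0,0,0,0,-1],[0,0,0,0,0,0,-1]]
  ]
}}

```text
time_s: 22.0
position: [0.6383, 0.0771, 0.2838]
tcp_rot: [[0.032, 0.999, 0.001], [0.999, -0.032, 0.0], [0.0, 0.001, -1.0]]
force: [-0.7, -1.0, -0.6]
opening: 0.275
```

>>> {"fn": "send_rows", "kwargs": {
  "moves": [
    [[0,0,0,0,0,0.1,-1],[0,0,0,0,0,0.1,-1],[0,0,0,0,0,0.1,-1],[0,0,0,0,0,0,-1],[0,0,0,0,0,0,-1]]
  ]
}}

```text
time_s: 22.5
position: [0.6383, 0.0771, 0.2807]
tcp_rot: [[0.032, 0.999, 0.001], [0.999, -0.032, 0.0], [0.0, 0.001, -1.0]]
force: [0.5, -0.6, -0.7]
opening: 0.277
```

>>> {"fn": "send_rows", "kwargs": {
  "moves": [
    [[0,0,0,0,0,0.1,-1],[0,0,0,0,0,0.1,-1],[0,0,0,0,0,0.1,-1],[0,0,0,0,0,0,-1],[0,0,0,0,0,0,-1]]
  ]
}}

```text
time_s: 23.0
position: [0.6383, 0.0771, 0.2777]
tcp_rot: [[0.032, 0.999, 0.001], [0.999, -0.032, 0.0], [0.0, 0.001, -1.0]]
force: [0.4, -0.3, -0.7]
opening: 0.28
```

>>> {"fn": "send_rows", "kwargs": {
  "moves": [
    [[0,0,0,0,0,0.2,-1],[0,0,0,0,0,0.2,-1],[0,0,0,0,0,0.1,-1],[0,0,0,0,0,0,-1],[0,0,0,0,0,0,-1]]
  ]
}}

```text
time_s: 23.5
position: [0.6382, 0.0771, 0.2726]
tcp_rot: [[0.032, 0.999, 0.001], [0.999, -0.032, 0.0], [0.0, 0.001, -1.0]]
force: [1.2, -0.8, -0.9]
opening: 0.275
```

>>> {"fn": "send_rows", "kwargs": {
  "moves": [
    [[0,0,0,0,0,0.1,-1],[0,0,0,0,0,0.1,-1],[0,0,0,0,0,0.1,-1],[0,0,0,0,0,0,-1],[0,0,0,0,0,0,-1]]
  ]
}}

```text
time_s: 24.0
position: [0.6383, 0.0771, 0.2697]
tcp_rot: [[0.032, 0.999, 0.001], [0.999, -0.032, 0.0], [0.0, 0.001, -1.0]]
force: [0.5, -0.7, -0.5]
opening: 0.278
```

>>> {"fn": "send_rows", "kwargs": {
  "moves": [
    [[0,0,0,0,0,0.1,-1],[0,0,0,0,0,0.1,-1],[0,0,0,0,0,0.1,-1],[0,0,0,0,0,0,-1],[0,0,0,0,0,0,-1]]
  ]
}}

```text
time_s: 24.5
position: [0.6383, 0.0771, 0.2667]
tcp_rot: [[0.032, 0.999, 0.001], [0.999, -0.032, 0.0], [0.0, 0.001, -1.0]]
force: [0.2, -2.5, -0.6]
opening: 0.281
```

>>> {"fn": "send_rows", "kwargs": {
  "moves": [
    [[0,0,0,0,0,0.1,-1],[0,0,0,0,0,0,-1],[0,0,0,0,0,0,-1],[0,0,0,0,0,0,-1],[0,0,0,0,0,0,-1]]
  ]
}}

```text
time_s: 25.0
position: [0.6383, 0.0771, 0.2658]
tcp_rot: [[0.032, 0.999, 0.001], [0.999, -0.032, 0.0], [0.0, 0.001, -1.0]]
force: [0.6, -1.1, -1.2]
opening: 0.278
```

>>> {"fn": "send_rows", "kwargs": {
  "moves": [
    [[0,0,0,0,0,0.05,-1],[0,0,0,0,0,0.05,-1],[0,0,0,0,0,0.03,-1],[0,0,0,0,0,0,-1],[0,0,0,0,0,0,-1]]
  ]
}}

```text
time_s: 25.5
position: [0.6384, 0.0771, 0.2646]
tcp_rot: [[0.032, 0.999, 0.001], [0.999, -0.032, 0.0], [0.0, 0.001, -1.0]]
force: [-0.7, -1.2, 0.4]
opening: 0.278
```

>>> {"fn": "send_rows", "kwargs": {
  "moves": [
    [[0,0,0,0,0,0.03,-1],[0,0,0,0,0,0.03,-1],[0,0,0,0,0,0,-1],[0,0,0,0,0,0,-1],[0,0,0,0,0,0,-1]]
  ]
}}

```text
time_s: 26.0
position: [0.6383, 0.0771, 0.2639]
tcp_rot: [[0.032, 0.999, 0.001], [0.999, -0.032, 0.0], [0.0, 0.001, -1.0]]
force: [0.4, -2.6, 0.7]
opening: 0.276
```

>>> {"fn": "send_rows", "kwargs": {
  "moves": [
    [[0,0,0,0,0,0.03,-1],[0,0,0,0,0,0,-1],[0,0,0,0,0,0,-1],[0,0,0,0,0,0,-1],[0,0,0,0,0,0,-1]]
  ]
}}

```text
time_s: 26.5
position: [0.6384, 0.0771, 0.2636]
tcp_rot: [[0.032, 0.999, 0.001], [0.999, -0.032, 0.0], [0.0, 0.001, -1.0]]
force: [-0.8, -1.5, -0.1]
opening: 0.278
```

>>> {"fn": "send_rows", "kwargs": {
  "moves": [
    [[0,0,0,0,0,0.03,-1],[0,0,0,0,0,0,-1],[0,0,0,0,0,0,-1],[0,0,0,0,0,0,-1],[0,0,0,0,0,0,-1]]
  ]
}}

```text
time_s: 27.0
position: [0.6383, 0.0771, 0.2633]
tcp_rot: [[0.032, 0.999, 0.001], [0.999, -0.032, 0.0], [0.0, 0.001, -1.0]]
force: [-0.0, -1.6, 0.0]
opening: 0.278
```

>>> {"fn": "send_rows", "kwargs": {
  "moves": [
    [[0,0,0,0,0,0.03,-1],[0,0,0,0,0,0,-1],[0,0,0,0,0,0.02,-1],[0,0,0,0,0,0,-1],[0,0,0,0,0,0,-1]]
  ]
}}

```text
time_s: 27.5
position: [0.6384, 0.0771, 0.2631]
tcp_rot: [[0.032, 0.999, 0.001], [0.999, -0.032, 0.0], [0.0, 0.001, -1.0]]
force: [-0.7, -2.6, 2.9]
opening: 0.277
```

>>> {"fn": "send_rows", "kwargs": {
  "moves": [
    [[0,0,0,0,0,0.03,-1],[0,0,0,0,0,0,-1],[0,0,0,0,0,0,-1],[0,0,0,0,0,0,-1],[0,0,0,0,0,0,-1]]
  ]
}}

```text
time_s: 28.0
position: [0.6384, 0.0771, 0.2631]
tcp_rot: [[0.032, 0.999, 0.002], [0.999, -0.032, 0.0], [0.0, 0.002, -1.0]]
force: [-0.8, -2.3, 5.3]
opening: 0.275
```

>>> {"fn": "send_rows", "kwargs": {
  "moves": [
    [[0,0,0,0,0,0.03,-1],[0,0,0,0,0,0,-1],[0,0,0,0,0,0,-1],[0,0,0,0,0,0,-1],[0,0,0,0,0,0,-1]]
  ]
}}

```text
time_s: 28.5
position: [0.6384, 0.077, 0.263]
tcp_rot: [[0.032, 0.999, 0.002], [0.999, -0.032, 0.0], [0.0, 0.002, -1.0]]
force: [-1.5, -2.7, 6.6]
opening: 0.28
```

>>> {"fn": "send_rows", "kwargs": {
  "moves": [
    [[0,0,0,0,0,0.02,-1],[0,0,0,0,0,0,-1],[0,0,0,0,0,0,-1],[0,0,0,0,0,0,-1],[0,0,0,0,0,0,-1]]
  ]
}}

```text
time_s: 29.0
position: [0.6384, 0.0771, 0.2631]
tcp_rot: [[0.032, 0.999, 0.002], [0.999, -0.032, 0.0], [0.0, 0.002, -1.0]]
force: [-2.6, -1.7, 7.0]
opening: 0.28
```

>>> {"fn": "send_rows", "kwargs": {
  "moves": [
    [[0,0,0,0,0,0.03,-1],[0,0,0,0,0,0,-1],[0,0,0,0,0,0.02,-1],[0,0,0,0,0,0,-1],[0,0,0,0,0,0,-1]]
  ]
}}

```text
time_s: 29.5
position: [0.6384, 0.0771, 0.263]
tcp_rot: [[0.032, 0.999, 0.002], [0.999, -0.032, -0.0], [0.0, 0.002, -1.0]]
force: [-3.6, -3.0, 9.5]
opening: 0.278
```

>>> {"fn": "send_rows", "kwargs": {
  "moves": [
    [[0,0,0,0,0,0.02,-1],[0,0,0,0,0,0,-1],[0,0,0,0,0,0,-1],[0,0,0,0,0,0,-1],[0,0,0,0,0,0,-1]]
  ]
}}

```text
time_s: 30.0
position: [0.6384, 0.0771, 0.263]
tcp_rot: [[0.032, 0.999, 0.002], [0.999, -0.032, -0.0], [0.0, 0.002, -1.0]]
force: [-3.5, -1.2, 8.9]
opening: 0.275
```

>>> {"fn": "send_rows", "kwargs": {
  "moves": [
    [[0,0,0,0,0,0.03,-1],[0,0,0,0,0,0,-1],[0,0,0,0,0,0.02,-1],[0,0,0,0,0,0,-1],[0,0,0,0,0,0,-1]]
  ]
}}

```text
time_s: 30.5
position: [0.6384, 0.0771, 0.263]
tcp_rot: [[0.032, 0.999, 0.003], [0.999, -0.032, -0.0], [-0.0, 0.003, -1.0]]
force: [-4.1, -2.1, 11.1]
opening: 0.276
```

Run:
```python
from h import *
F=[]
for k in range(4): F.append(readout.read_state()['force']); capture('top')
print(np.array(F)); st()
```

```text
[[-4.0718 -2.1449 11.0865]
 [-3.4209 -1.4772 11.0712]
 [-3.9248 -2.6165 11.1394]
 [-3.5928 -2.2    10.8387]]
t 30.7 pos [0.6384 0.077  0.263 ] F [-3.6959 -2.2714 10.8792] open 0.27573371470853014
[[ 0.032   0.9995  0.0025]
 [ 0.9995 -0.032  -0.0001]
 [-0.      0.0025 -1.    ]]
```

>>> {"fn": "send_rows", "kwargs": {
  "moves": [
    [[0,0,0,0,0,0.02,-1],[0,0,0,0,0,0.01,-1],[0,0,0,0,0,0,-1],[0,0,0,0,0,0,-1],[0,0,0,0,0,0,-1]]
  ]
}}

```text
time_s: 31.2
position: [0.6384, 0.0771, 0.263]
tcp_rot: [[0.032, 0.999, 0.003], [0.999, -0.032, -0.0], [-0.0, 0.003, -1.0]]
force: [-3.3, -1.3, 12.8]
opening: 0.284
```

>>> {"fn": "send_rows", "kwargs": {
  "moves": [
    [[0,0,0,0,0,-0.1,-1],[0,0,0,0,0,0,-0.2],[0,0,0,0,0,0,-0.1],[0,0,0,0,0,0,0],[0,0,0,0,0,0,0]]
  ]
}}

```text
time_s: 31.7
position: [0.6381, 0.0775, 0.2607]
tcp_rot: [[0.032, 0.999, -0.0], [0.999, -0.032, 0.001], [0.001, -0.0, -1.0]]
force: [0.1, 0.3, -0.4]
opening: 0.48
```

>>> {"fn": "send_rows", "kwargs": {
  "moves": [
    [[0,0,0,0,0,0,0],[0,0,0,0,0,0,0],[0,0,0,0,0,-1,0],[0,0,0,0,0,-2,0],[0,0,0,0,0,-3,0]]
  ]
}}

```text
time_s: 32.2
position: [0.6373, 0.0771, 0.321]
tcp_rot: [[0.032, 0.999, -0.003], [0.999, -0.032, 0.001], [0.0, -0.003, -1.0]]
force: [0.2, -0.3, 0.4]
opening: 0.5
```

>>> {"fn": "send_rows", "kwargs": {
  "moves": [
    [[0,0,0,0,0,-4,0],[0,0,0,-1,0,0,0],[0,0,0,-3,0,0,0],[0,0,0,0,0,0,0],[0,0,0,0,0,0,0]]
  ]
}}

```text
time_s: 32.7
position: [0.6368, 0.0366, 0.3617]
tcp_rot: [[0.034, 0.999, 0.001], [0.999, -0.034, 0.001], [0.001, 0.001, -1.0]]
force: [-0.3, -0.2, 0.2]
opening: 0.501
```

Run:
```python
from h import *
st();im=capture('wrist')
for n,p in dict(headtop_c=(*HOLE,.282),raised7=(*HOLE,.289),rim=(L((0,.1275,.242)))).items(): print(n,proj('wrist',p))
H=cv2.cvtColor(im,cv2.COLOR_BGR2HSV)
mk=cv2.inRange(H,(0,170,40),(6,255,255))|cv2.inRange(H,(174,170,40),(180,255,255))
n,l,q,ce=cv2.connectedComponentsWithStats(mk)
for i in range(1,n):
    if q[i,4]>50: print('red',ce[i],q[i])
u,v=proj('wrist',(*HOLE,.27)).astype(int);print(u,v)
cv2.imwrite('pics/w9b.png',cv2.resize(im[max(0,v-120):v+80,max(0,u-130):u+130],(780,600),interpolation=cv2.INTER_CUBIC))
```

```text
t 32.7 pos [0.6368 0.0366 0.3617] F [-0.3341 -0.2152  0.2233] open 0.5010937474816833
[[ 0.0335  0.9994  0.0011]
 [ 0.9994 -0.0335  0.0009]
 [ 0.0009  0.001  -1.    ]]
headtop_c [318.2108 164.1075]
raised7 [318.2053 165.5048]
rim [290.9502  23.444 ]
red [318.7132 161.2094] [304 145  31  33 788]
318 161
```

View pics/w9b.png

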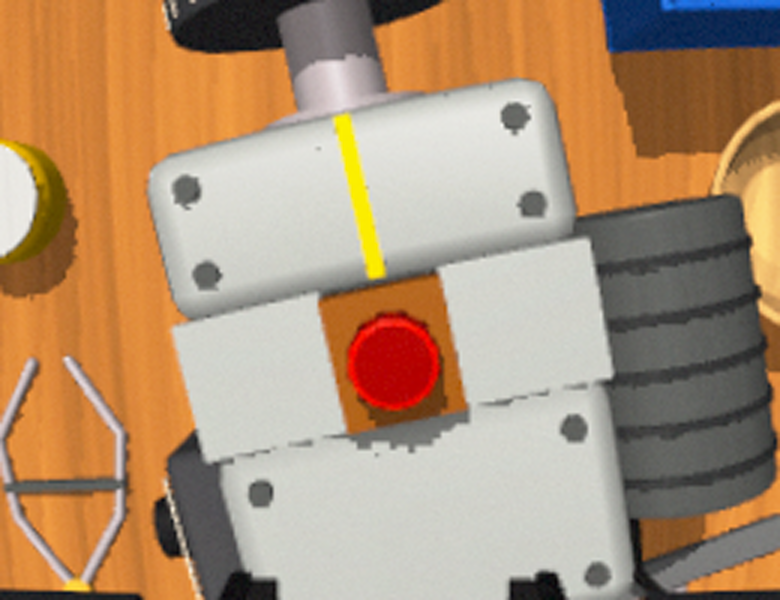

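Run:
```python
from h import *
st(); print(bot.hand_in())
```

```text
t 32.75 pos [0.6368 0.0372 0.3615] F [ 0.5236 -0.2323  0.1052] open 0.5004322532456693
[[ 0.0327  0.9995  0.0008]
 [ 0.9995 -0.0327  0.001 ]
 [ 0.001   0.0008 -1.    ]]
the job is handed in; nothing more can be done
None
```

I indexed the lathe and set the red pin; the job was handed in at 32.8 s with the gripper open and clear. No verdict is reported back.

- **Wheel:** I pinched the handwheel's rim and turned it five clicks (three, then two) with its top coming towards the robot. After I let go, a wrist picture showed its yellow line in line with the one on the headstock (both at row 250).
- **Pin:** I took the pin from the rack, and it slid into the bronze hole without resistance past the tooth level. It came to a hard stop with the head about at the block's face (gripper tip 263 mm, as expected). I pressed it up to a reading of 12.8 N, the highest I saw, then let go.
- **Last checks:** The final picture shows the red head centred on the bronze block, with the rest of the view undisturbed. The wheel's line was out of view there, so I did not check it again after the pin went in; the pin passing between the teeth supports that it stayed put.
- **Disagreement:** The wrist camera put the pin about 1 mm and 2 mm off the gripper's centre, and the fixed cameras partly disagreed. I aimed by comparing pin and hole in one wrist picture, and it went in first time.

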